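Turn the tool pots up into their stand

ROBOT

A 6-joint arm with a two-finger parallel gripper is mounted at the origin on a cart in front of the work surface, level with it; the furniture and walls round the work are solid. World frame = base frame: x ahead of the robot, y to its left, z up, the work surface at z = 0. Lengths are in m, angles in degrees, forces in N, time in s.
With the tool pointing down it reaches from about 0.3 to 0.75 m from the base axis. Payload 8.5 kg.
Tool frame: the origin (TCP) lies midway between the tips of the shut fingers; the grasp point (between the pads) lies 19 mm behind it; z points along the fingers, y is the line along which they close (so a half turn about z gives the same grasp; the last joint's range is limited). The gripper opens to 85 mm and grips with 20 to 120 N. Pads are 22 mm wide; open, the fingers measure 114 mm over their backs; the gripper's body (76 mm by 85 mm) begins 54 mm behind the grasp point. The pads swing forward as they close: fully open they stand 13 mm farther back than shut.
Start: joints at [51.893, 21.807, 74.336, -0, 83.858, -12.336], TCP at [0.239, 0.495, 0.231] pointing down, gripper open.
Joint ranges: [-178.18, 178.18], [-50.72, 133.34], [12.68, 142.11], [-81.47, 261.47], [9.98, 163.14], [-165.26, 165.26]. Speed limits (degrees/s): [136.94, 136.94, 180, 180, 180, 180].

INTERFACE

Orientations are given as a 3x3 rotation matrix whose columns are the frame's x, y, z axes.
In Python, from rig import observe, optics, order, spotter gives the robot as it stands.
- The arm moves only by the tool move_arm, never from a script. Its argument "series" is text: rows parted by semicolons, each of 5 numbers parted by spaces: the shift along the tool's x, y, z in cm, then the turn about the tool's z in degrees, then the opening, from -1 (shut) to 1 (fully open). A call has 1 to 8 rows; each row is the pose to reach, as a shift and turn from the pose commanded when the call began, along the tool's axes at that moment; what a row does not reach only later rows make up. A row lasts 1/8 s, in which the tool goes at most 62.5 mm and 10.7 degrees, less where a joint would pass 70% of its speed; a pose out of reach is approached as far as the arm can. A call with a gripper value outside its range is refused whole. The fingers move at their own pace and stop on an object; "force" is the grip in N (left out, the last holds). Time passes only in rows, so rows that repeat a pose let the fingers close. It gives the time, the measured TCP pose, the force, the opening and the grip force at its end, in the units of the state.
- observe(): the state, without advancing time (a new reading comes with each control period).
- optics.get_image(name): name is "scene" or "top"; returns a dict with "pixels" (420x560x3 uint8, blue, green, red), "camera_matrix" (3x3 intrinsics, pixels), "rvec" (rotation vector, rad) and "tvec" (3), from world to camera coordinates, as OpenCV has them. Camera axes: x right, y down, z forward; pixel columns grow to the right and rows downward; lengths in m; the calibration is good to about 2 mm. A picture is of the moment at which its call begins. There is no depth.
- order.close_job(): hands the job in; it is judged then, once.
Trained networks look in the newest picture that a camera, given by its name, has taken for a name from the list of things; names that differ only in an ending like _2 or _b are one class to them, and where a whole thing is asked for, a point or a joint stands for the part that bears it (a point fixed in the world has none). Each returns a list of dicts, best first, with "score" (0 to 1); they miss things now and then, are a little off and sometimes report something else, mostly with a low value. They report only what shows in the picture. A call takes as long as a camera call. They do not tell look-alikes from the thing itself.
- spotter.find_in(thing, camera): "point" ([x, y, z] in m, in world coordinates, good to about 4 mm: the middle of the surface that is visible of it).
- spotter.cut_out(thing, camera): "pixels" (420x560 bool, what is visible of it).
- spotter.mark_of(thing, camera): "point" ([x, y, z] in m, in world coordinates, good to about 4 mm: a listed point, or the origin of a listed thing).
The state is a dict: "time_s": time; "q": joint angles; "qvel": joint speeds; "joint_efforts": joint torques, N m; "position": TCP position; "tool_rot": TCP orientation; "ft_force": force on the tool from outside, world axes, zero at the start; "wrist_torque": the same for the moment, N m; "grip_width": finger opening in m; "gripper_force": force on a finger pad.
Only numpy, scipy, OpenCV 4.12 (cv2) and the standard library are available. Lean on these libraries where they do the work, as an engineer would, in place of code of your own. Each camera call takes 0.05 s, during which the arm holds its last target. There are 200 camera calls.

TASK

Set the two square tool pots to rights: stand both mouth-up in the low wooden stand, the larger pot in the larger square recess and the smaller pot in the smaller one, each sitting flat on the floor of its recess. The larger pot stands mouth-down and the smaller one lies on its side. Leave the thread spools, the round bead box and the bead tower standing where they are.

Things in the scene. Friction and masses are not known exactly. Their poses are not given: they have to be found in the camera images.
- large_pot: large square open pot of grey plastic, 46 x 46 mm and 58 mm tall, straight sides, walls and base 3 mm thick, 90 g; it starts mouth-down. Origin: centre of the outside of its base; its z axis runs from the base to the mouth, x and y are square to its sides
- small_pot: small square open pot of the same grey plastic, 36 x 36 mm and 45 mm tall, straight sides, walls and base 3 mm thick, 60 g; it starts lying on one side. Origin: centre of the outside of its base; its z axis runs from the base to the mouth, x and y are square to its sides
- stand: fixed low wooden stand (it does not move), 190 mm (its x) by 86 mm (its y), 18 mm tall, with two square recesses in its top, each 12 mm deep, square to its sides. Origin: centre of its underside, on the table
- large_recess (a point): centre of the floor of the larger recess (54 x 54 mm), 45 mm from the stand's centre towards its -x end, 6 mm above the table; axes as the stand's
- small_recess (a point): centre of the floor of the smaller recess (44 x 44 mm), 55 mm from the stand's centre towards its +x end, 6 mm above the table; axes as the stand's
- bead_caddy: fixed round caddy of beads with a raised bail, at the right of the work, about 190 mm across and 250 mm tall, with small bead towers standing against it; an obstacle to keep clear of. Origin: centre of its underside
- white_spool: spool of white thread, standing, 35 mm across, 58 mm tall; stands near the pots, to be left alone. Origin: centre of its underside
- blue_spool: spool of blue thread, standing, 30 mm across, 46 mm tall; stands near the pots, to be left alone. Origin: centre of its underside
- bead_box: small flat round lidded box of beads, 39 mm across, 14 mm tall; stands near the pots, to be left alone. Origin: centre of its underside
- bead_tower: clear tower of bead boxes, standing, 32 mm (its x) by 83 mm (its y), 109 mm tall; stands near the pots, to be left alone. Origin: centre of its underside
Things that resemble listed ones, but are neither listed nor needed, are in the scene too. What is shaped like the small_pot but purple is not meant.

How it is judged (in metres and radians):
At the end, for the whole second after the job is handed in: Both pots stand still and upright, mouth up (within 0.1 rad), each in its own recess: base centre within 10 mm of the recess's centre and within 4 mm of its floor (angle between each of large_pot, small_pot's own z axis and vertical below 0.1 rad and horizontal distance between large_pot and large_recess below 0.01 m and z of large_pot in the frame of large_recess between -0.003 and 0.004 m and linear speed of each of large_pot, small_pot below 0.02 m/s and horizontal distance between small_pot and small_recess below 0.01 m and z of small_pot in the frame of small_recess between -0.003 and 0.004 m); the robot touches nothing.
It fails at once if the white spool is shifted by more than 30 mm or tipped over (distance of white_spool from where it was at the start of the episode above 0.03 m or angle between white_spool's own z axis and vertical above 0.6 rad).
It fails at once if the blue spool is shifted by more than 30 mm or tipped over (distance of blue_spool from where it was at the start of the episode above 0.03 m or angle between blue_spool's own z axis and vertical above 0.6 rad).
It fails at once if the bead box is shifted by more than 30 mm or tipped over (distance of bead_box from where it was at the start of the episode above 0.03 m or angle between bead_box's own z axis and vertical above 0.6 rad).
It fails at once if the bead tower is shifted by more than 30 mm or tipped over (distance of bead_tower from where it was at the start of the episode above 0.03 m or angle between bead_tower's own z axis and vertical above 0.6 rad).
It also fails if it takes over 72 s, if anything falls off the work surface, if the arm or the gripper's body presses on something with over 40 N, if the wrist force passes 120 N, or if a joint passes its speed limit or range.

## Working session

There is one attempt and no reset: what is moved stays moved. The work goes in short steps, Python scripts to look and compute and a tool call to move; the robot and the scene stay as the last step left them, time stands still between calls to the robot, and variables do not carry over. Pictures are saved under pics/ and viewed, at most 10 in all, crops included, and the job is handed in when it is done.

Besides the shell and the picture viewer there is one more tool, called as name(argument=value, ...) on one line, values as JSON. move_arm: Moves the arm, as the interface text tells. Its arguments: {"type":"object","properties":{"series":{"type":"string"},"force":{"type":"number"}},"required":["series"]}

```bash
ls; mkdir -p pics
cat > h.py <<'E'
import numpy as np, cv2
from rig import observe, optics, order, spotter
def P(im):
    R=cv2.Rodrigues(np.array(im['rvec'],float))[0]; return np.array(im['camera_matrix'],float),R,np.array(im['tvec'],float).reshape(3)
def proj(im,X): 
    return cv2.projectPoints(np.array(X,float).reshape(-1,3),np.array(im['rvec'],float),np.array(im['tvec'],float),np.array(im['camera_matrix'],float),None)[0].reshape(-1,2)
def onz(im,px,z):
    K,R,t=P(im); px=np.atleast_2d(px); d=(R.T@np.linalg.inv(K)@np.c_[px,np.ones(len(px))].T).T; c=-R.T@t
    return c+d*((z-c[2])/d[:,2])[:,None]
E
python3 - <<'E'
from h import *
s=observe(); print(s['time_s'],s['position'],s['tool_rot'],s['ft_force'],s['grip_width'])
for c in ['scene','top']:
    im=optics.get_image(c); cv2.imwrite(f'pics/{c}0.png',im['pixels']); K,R,t=P(im); print(c,K.tolist(),-R.T@t, R[2])
    for n in ['large_pot','small_pot','stand','large_recess','small_recess','bead_caddy','white_spool','blue_spool','bead_box','bead_tower']:
        for f in ('find_in','mark_of'):
            for r in getattr(spotter,f)(n,c)[:4]: print(c,n,f,round(r['score'],2),np.round(r['point'],3),proj(im,r['point']).round().tolist())
E
```

```text
pics
0.0 [0.23894943 0.49506021 0.23070838] [[-9.00550211e-01  4.34751065e-01 -9.10715154e-04]
 [ 4.34751900e-01  9.00549535e-01 -1.14869321e-03]
 [ 3.20748514e-04 -1.43039105e-03 -9.99998926e-01]] [-0.1126221  -1.14504588 -0.49224413] 0.08536438231195684
scene [[450.2457549480296, 0.0, 279.06736931863543], [0.0, 450.2457549480296, 219.33587424735725], [0.0, 0.0, 1.0]] [-0.41067825  0.88160334  1.22529599] [ 0.54363529 -0.54608209 -0.63738138]
scene large_pot mark_of 0.32 [0.476 0.085 0.002] [[262.0, 268.0]]
scene small_pot mark_of 0.52 [ 0.701 -0.079 -0.003] [[253.0, 223.0]]
scene stand find_in 0.93 [0.414 0.076 0.015] [[275.0, 273.0]]
scene stand mark_of 0.77 [0.477 0.084 0.003] [[262.0, 268.0]]
scene large_recess find_in 0.55 [0.412 0.078 0.014] [[275.0, 274.0]]
scene large_recess mark_of 0.88 [0.437 0.073 0.004] [[272.0, 272.0]]
scene small_recess find_in 0.61 [0.415 0.074 0.012] [[276.0, 273.0]]
scene blue_spool mark_of 0.56 [ 0.44   0.21  -0.002] [[244.0, 292.0]]
scene bead_tower find_in 0.72 [ 0.69  -0.075  0.053] [[254.0, 214.0]]
scene bead_tower mark_of 0.52 [ 0.7   -0.077 -
[... 964 characters left out ...]
[0.472 0.085 0.02 ] [[220.0, 244.0]]
top small_recess mark_of 0.71 [0.527 0.099 0.006] [[217.0, 227.0]]
top white_spool find_in 0.5 [0.683 0.192 0.061] [[188.0, 173.0]]
top white_spool find_in 0.4 [0.452 0.347 0.059] [[130.0, 246.0]]
top white_spool mark_of 0.59 [ 0.691  0.195 -0.   ] [[190.0, 177.0]]
top blue_spool mark_of 0.65 [0.437 0.208 0.002] [[180.0, 255.0]]
top bead_box find_in 0.69 [ 0.44  -0.09   0.015] [[276.0, 256.0]]
top bead_box mark_of 0.57 [ 0.441 -0.087  0.001] [[275.0, 256.0]]
top bead_tower find_in 0.67 [ 0.688 -0.077  0.1  ] [[274.0, 170.0]]
top bead_tower find_in 0.43 [0.474 0.083 0.02 ] [[220.0, 243.0]]
top bead_tower mark_of 0.59 [ 0.701 -0.078 -0.001] [[275.0, 176.0]]
```

Run:
```python
import cv2
a=cv2.imread('pics/top0.png')
cv2.imwrite('pics/topc.png',cv2.resize(a[140:320,90:400],(800,464),interpolation=cv2.INTER_CUBIC))
```

```text
(no output)
```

View pics/scene0.png

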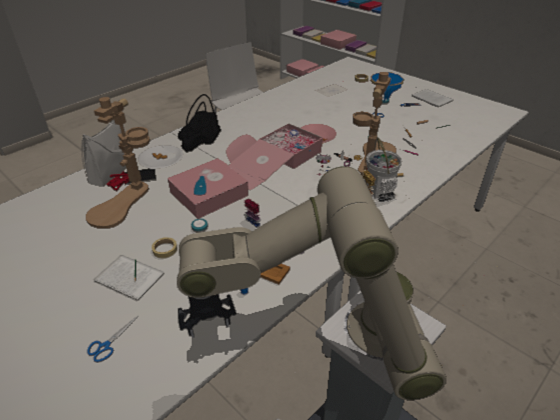

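View pics/topc.png

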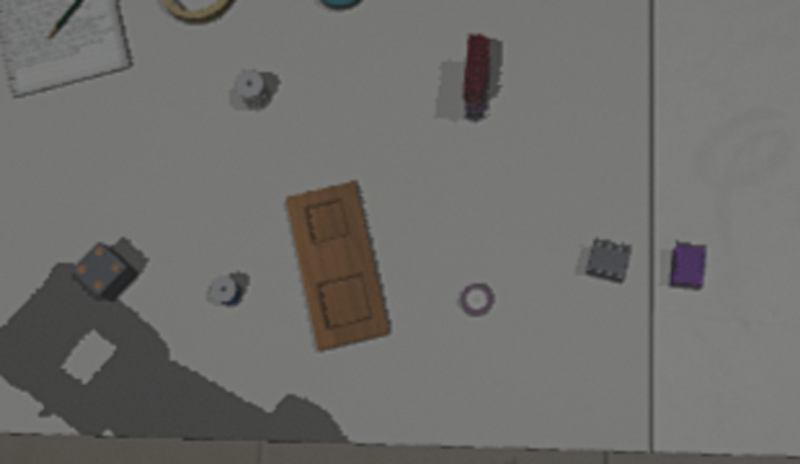

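Top crop: the large pot is mouth-down at crop (103,270), with four feet on its upturned base. The two small-pot candidates are grey at crop (607,260), full-image px (327,243), and purple at crop (688,265), full-image px (357,244). The grey one matches "grey plastic", and the purple one is the excluded look-alike. I'll confirm with an enlarged crop and work out edges and yaw.

Run:
```python
from h import *
im=optics.get_image('top'); a=im['pixels']
def up(c,w,h,s): return cv2.resize(a[c[1]-h:c[1]+h,c[0]-w:c[0]+w],None,fx=s,fy=s,interpolation=cv2.INTER_CUBIC)
A=up((340,243),32,20,12); cv2.imwrite('pics/c1.png',cv2.convertScaleAbs(A,alpha=1.8))
for n in ['small_pot','large_pot','stand']:
    for r in spotter.cut_out(n,'top')[:3]:
        m=np.array(r['pixels'],np.uint8); ys,xs=np.nonzero(m)
        if len(xs)<20: continue
        z={'small_pot':.036,'large_pot':.058,'stand':.018}[n]
        c=max(cv2.findContours(m,0,1)[0],key=cv2.contourArea).reshape(-1,2).astype(float)
        w=onz(im,c,z)[:,:2]; rc=cv2.minAreaRect((w*1000).astype(np.float32))
        print(n,round(r['score'],2),len(xs),xs.mean().round(1),ys.mean().round(1),a[m>0].mean(0).round(),np.round(rc[0],1),np.round(rc[1],1),round(rc[2],1))
im=optics.get_image('scene'); print(proj(im,[[.482,-.25,.02],[.46,.35,.03]]))
```

```text
small_pot 0.53 210 356.2 243.3 [84. 53. 70.] [ 483.1 -331.5] [39.4 50.1] 84.5
small_pot 0.48 210 325.6 241.2 [76. 73. 72.] [ 487.5 -238.3] [47.  43.4] 76.6
large_pot 0.82 321 130.5 245.3 [62. 62. 63.] [452.9 346. ] [62. 49.] 49.4
large_pot 0.54 1747 220.5 243.3 [49. 66. 87.] [469.4  77.6] [187.9  86.5] 16.0
stand 0.56 1735 220.3 242.8 [49. 66. 87.] [477.1  82.3] [192.2  91.1] 15.3
[[318.98210109 222.76037114]
 [208.64307202 305.56907714]]
```

View pics/c1.png

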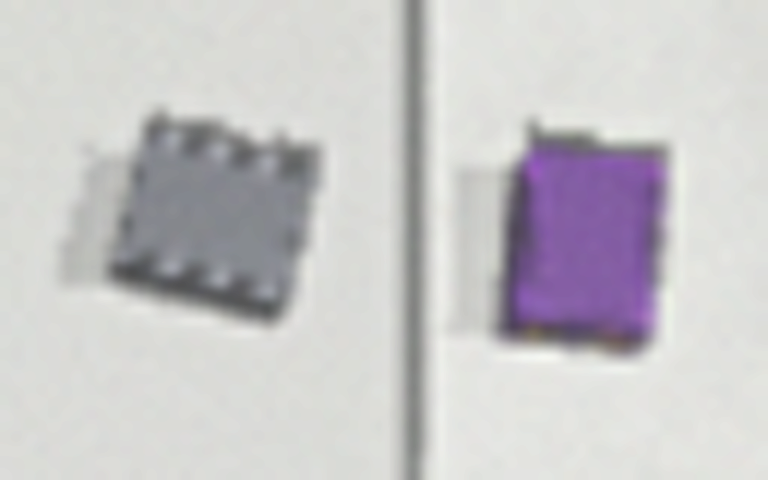

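Grey (crop (215,215)) is the meant pot. Purple (crop (585,245)) is the look-alike, with its base feet showing at the bottom edge. The grey pot's long axis runs left–right here, and I still need to see which end is the mouth.

```bash
cat >> h.py <<'E'
def go(x,y,z,yaw=None):
    """shift in tool cm + turn (deg) to bring TCP to x,y,z with tool-y along yaw (mod 180)"""
    s=observe(); T=np.array(s['tool_rot']); d=T.T@(np.array([x,y,z])-s['position'])*100
    cur=np.degrees(np.arctan2(T[1,1],T[0,1])); tn=0
    if yaw is not None: tn=-((yaw-cur+90)%180-90)
    print('pos',np.round(s['position'],4),'yaw_y',round(cur,1),'w',round(s['grip_width'],4),'-> shift',np.round(d,1),'turn',round(tn,1),'q6',np.round(s['q'][5],1))
E
python3 - <<'E'
from h import *
im=optics.get_image('top')
c=np.array([[150,122],[318,152],[285,300],[115,265]])/12+[308,223]
w=onz(im,c,.036); print(w.round(4)); print(np.linalg.norm(np.roll(w,-1,0)-w,axis=1))
d=w[1]-w[0]; print(np.degrees(np.arctan2(d[1],d[0])))
for n in('bead_caddy',):
  for c in('scene','top'): print([ (r['score'],r['point']) for r in spotter.find_in(n,c)])
sc=optics.get_image('scene'); print(onz(sc,[[383,170]],.1),proj(im,[.48,-.25,0]))
go(.45,.1,.3); go(.33,-.3,.3,-80)
E
```

```text
[[ 0.5116 -0.223   0.036 ]
 [ 0.5051 -0.2657  0.036 ]
 [ 0.4669 -0.2575  0.036 ]
 [ 0.4746 -0.2146  0.036 ]]
[0.04313202 0.03901437 0.04359583 0.03793414]
-98.6312023657156
[(0.72, [0.691, -0.0714, 0.0539]), (0.27, [0.4137, 0.0781, 0.0178])]
[]
[[ 0.45549272 -0.65544562  0.1       ]] [[328.24264944 245.61698683]]
pos [0.2391 0.4953 0.2313] yaw_y 64.2 w 0.0854 -> shift [-36.2 -26.4  -6.9] turn 0 q6 -12.3
pos [0.2391 0.4953 0.2313] yaw_y 64.2 w 0.0854 -> shift [-42.8 -67.7  -6.9] turn -35.8 q6 -12.3
```

View pics/top0.png

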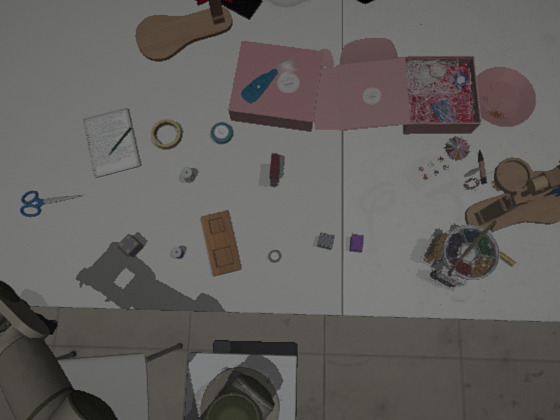

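move_arm(series="-5 -3 -4 0 1;-10 -7 -7 0 1;-15 -11 -7 0 1;-20 -15 -7 0 1;-25 -19 -7 0 1;-30 -22 -7 0 1;-34 -25 -7 0 1;-36 -26 -7 0 1", force=20)

```text
time_s: 3.55
position: [0.4513, 0.1019, 0.3012]
tool_rot: [[-0.899, 0.438, 0.0], [0.438, 0.899, -0.0], [-0.0, -0.0, -1.0]]
ft_force: [0.1, 1.5, 0.6]
grip_width: 0.085
gripper_force: 0.0
```

move_arm(series="-1 -5 0 -5 1;-2 -11 0 -10 1;-3 -17 0 -16 1;-4 -23 0 -22 1;-5 -29 0 -28 1;-6 -34 0 -33 1;-6.5 -39 0 -36 1;-6.5 -41 0 -36 1")

```text
time_s: 4.55
position: [0.3295, -0.295, 0.3011]
tool_rot: [[-0.984, -0.176, -0.0], [-0.176, 0.984, 0.0], [0.0, 0.0, -1.0]]
ft_force: [0.1, 0.5, 0.2]
grip_width: 0.0855
gripper_force: 0.0
```

Run:
```python
from h import *
s=observe(); print(s['time_s'],s['position'],s['ft_force'])
im=optics.get_image('scene'); a=im['pixels']; 
print([(r['score'],np.round(r['point'],3)) for c in('scene','top') for n in('small_pot','large_pot') for r in spotter.mark_of(n,c)])
def cr(X,w,h,s):
    c=proj(im,X)[0].round().astype(int); print(c-[w,h]); return cv2.resize(a[c[1]-h:c[1]+h,c[0]-w:c[0]+w],None,fx=s,fy=s,interpolation=cv2.INTER_CUBIC)
A=np.hstack([cr([.482,-.26,.02],25,25,8),cr([.46,.35,.03],25,25,8)])
B=cv2.resize(cr([.475,.083,.018],50,25,1),None,fx=8,fy=8,interpolation=cv2.INTER_CUBIC)[:200]
cv2.imwrite('pics/s1.png',cv2.convertScaleAbs(np.vstack([A,B]),alpha=1.5))
```

```text
4.55 [ 0.32951336 -0.29504909  0.301103  ] [0.06196156 0.53505115 0.16394881]
[(0.54, array([ 0.464, -0.335,  0.018])), (0.56, array([0.455, 0.35 , 0.058])), (0.2, array([ 0.691,  0.198, -0.   ])), (0.55, array([ 0.483, -0.263,  0.015])), (0.49, array([ 0.464, -0.334,  0.017])), (0.89, array([0.459, 0.352, 0.057]))]
[296 197]
[184 281]
[212 240]
```

View pics/s1.png

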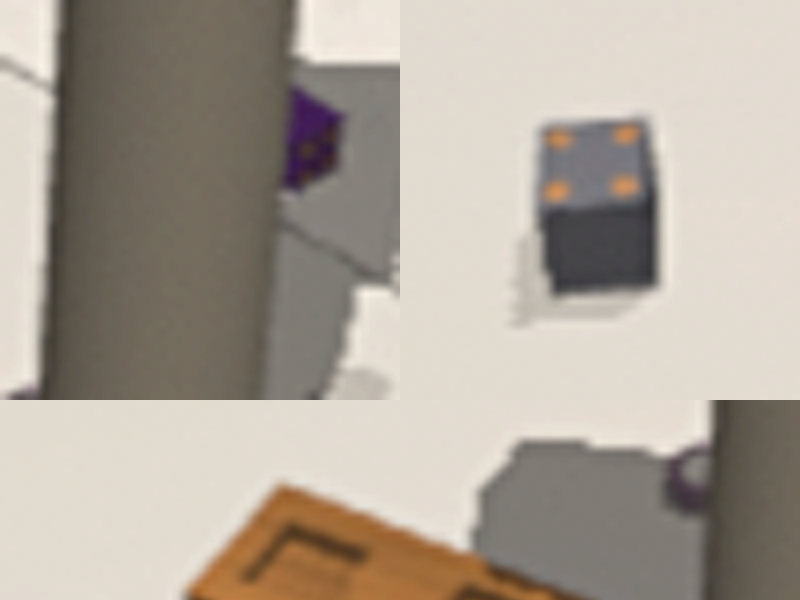

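Run:
```python
from h import *
go(.488,-.23,.1,-8.6); go(.488,-.23,.004,-8.6)
```

```text
pos [ 0.3308 -0.2921  0.3014] yaw_y 100.3 w 0.0852 -> shift [-16.6   3.3  20.1] turn -71.1 q6 -157.2
pos [ 0.3308 -0.2921  0.3014] yaw_y 100.3 w 0.0852 -> shift [-16.6   3.3  29.7] turn -71.1 q6 -157.2
```

move_arm(series="-3 1 2 10 1;-6 1.5 5 20 1;-9 2 8 30 1;-12 2.5 11 40 1;-15 3 14 50 1;-16.6 3.3 16 60 1;-16.6 3.3 17 70 1;-16.6 3.3 18 80 1")

```text
time_s: 5.8
position: [0.4886, -0.2294, 0.121]
tool_rot: [[-0.342, 0.94, -0.0], [0.94, 0.342, 0.0], [0.0, 0.0, -1.0]]
ft_force: [-0.2, -0.6, -0.7]
grip_width: 0.0853
gripper_force: 0.0
```

move_arm(series="0 0 1 10 1;0 0 2 20 1;0 0 2 29 1;0 0 2 29 1")

```text
time_s: 6.3
position: [0.4884, -0.2298, 0.1015]
tool_rot: [[0.15, 0.989, 0.0], [0.989, -0.15, -0.0], [-0.0, 0.0, -1.0]]
ft_force: [-0.3, -1.3, 0.4]
grip_width: 0.0853
gripper_force: 0.0
```

Run:
```python
from h import *
go(.488,-.23,.004,-8.6)
for c in('top','scene'):
  im=optics.get_image(c)
  print([(c,r['score'],np.round(r['point'],3)) for r in spotter.mark_of('small_pot',c)])
  print([(c,r['score'],np.round(r['point'],3)) for r in spotter.find_in('small_pot',c)])
  if c=='scene':
    a=im['pixels']; x,y=proj(im,[.482,-.25,.02])[0].astype(int); cv2.imwrite('pics/s2.png',cv2.convertScaleAbs(cv2.resize(a[y-30:y+30,x-40:x+40],None,fx=8,fy=8,interpolation=cv2.INTER_CUBIC),alpha=1.5))
```

```text
pos [ 0.4884 -0.2298  0.1015] yaw_y -8.6 w 0.0853 -> shift [-0.  -0.   9.8] turn -0.0 q6 -29.2
[('top', 0.51, array([ 0.463, -0.335,  0.013]))]
[('top', 0.74, array([ 0.482, -0.337,  0.034]))]
[('scene', 0.61, array([ 0.463, -0.333,  0.018])), ('scene', 0.6, array([ 0.488, -0.262,  0.022]))]
[]
```

View pics/s2.png

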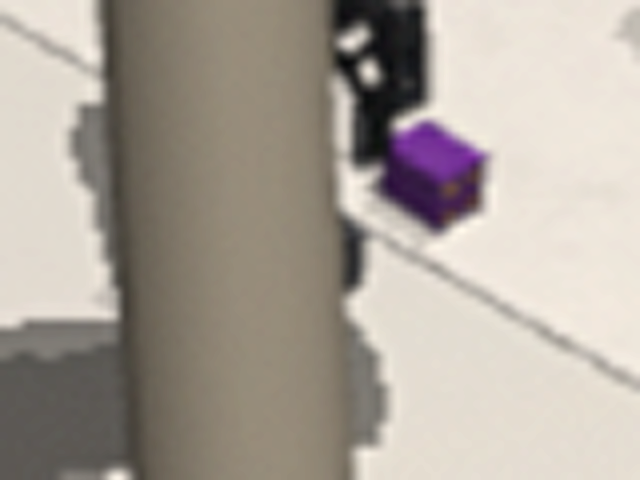

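The scene view shows the purple look-alike at crop (435,175), and the forearm hides the grey pot. The detector puts the grey pot's base at its -y end in both cameras, so I'll grip near the mouth.

move_arm(series="0 0 3 0 1;0 0 6 0 1;0 0 8 0 1;0 0 9.2 0 1;0 0 9.8 0 1;0 0 9.8 0 0.3;0 0 9.8 0 -0.5;0 0 9.8 0 -1", force=20)

```text
time_s: 7.6
position: [0.4884, -0.2311, 0.004]
tool_rot: [[0.152, 0.988, 0.001], [0.988, -0.152, -0.001], [-0.001, 0.001, -1.0]]
ft_force: [0.1, -1.2, -0.5]
grip_width: 0.0357
gripper_force: 20.7
```

move_arm(series="0 0 0 0 -1;0 0 0 0 -1;0 0 0 0 -1;0 0 0 0 -1")

```text
time_s: 8.1
position: [0.4884, -0.2311, 0.004]
tool_rot: [[0.152, 0.988, 0.001], [0.988, -0.152, -0.001], [-0.001, 0.001, -1.0]]
ft_force: [-0.4, 0.8, 5.5]
grip_width: 0.0358
gripper_force: 21.4
```

move_arm(series="0 0 -2 0 -1;0 0 -4 0 -1;0 0 -6 0 -1;0 0 -8 0 -1;0 0 -10 0 -1;0 0 -10 0 -1")

```text
time_s: 8.85
position: [0.4884, -0.2312, 0.1043]
tool_rot: [[0.152, 0.988, 0.002], [0.988, -0.152, -0.002], [-0.001, 0.002, -1.0]]
ft_force: [0.1, -0.5, -1.0]
grip_width: 0.0356
gripper_force: 20.7
```

Run:
```python
from h import *
go(.49,.1,.15,15.3)
im=optics.get_image('top'); print([(r['score'],np.round(r['point'],3)) for r in spotter.mark_of('small_pot','top')])
s=observe(); x,y=proj(im,s['position'])[0].astype(int); cv2.imwrite('pics/t2.png',cv2.convertScaleAbs(cv2.resize(im['pixels'][y-30:y+30,x-40:x+40],None,fx=8,fy=8,interpolation=cv2.INTER_CUBIC),alpha=2))
```

```text
pos [ 0.4884 -0.2312  0.1043] yaw_y -8.8 w 0.0356 -> shift [32.8 -4.9 -4.6] turn -24.1 q6 -29.1
[(0.47, array([ 0.466, -0.333,  0.019]))]
```

View pics/t2.png

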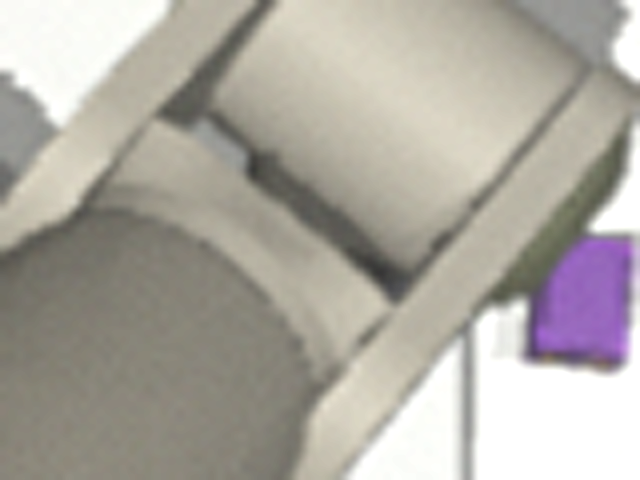

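The grip is 35.6 mm wide, so the pot is held (top view blocked by the wrist). I'll carry it to the stand's +y side and look there from the scene camera.

Run:
```python
from h import *
go(.4577,.1775,.16,16)
```

```text
pos [ 0.4877 -0.2307  0.1026] yaw_y -8.8 w 0.0362 -> shift [39.9 -9.2 -5.7] turn -24.8 q6 -29.1
```

move_arm(series="5 -1 -4 0 -1;11 -2 -5.7 -4 -1;17 -4 -5.7 -8 -1;23 -5 -5.7 -12 -1;29 -7 -5.7 -16 -1;34 -8 -5.7 -20 -1;38 -9 -5.7 -24 -1;39.9 -9.2 -5.7 -24.8 -1")

```text
time_s: 9.95
position: [0.4569, 0.1794, 0.1592]
tool_rot: [[-0.279, 0.96, -0.002], [0.96, 0.279, -0.0], [0.0, -0.002, -1.0]]
ft_force: [0.6, -0.2, -1.1]
grip_width: 0.0355
gripper_force: 20.6
```

Run:
```python
from h import *
go(.4577,.1775,.16,16)
im=optics.get_image('scene')
for n in('small_pot','large_pot','stand','large_recess','small_recess','blue_spool'): print(n,[(round(r['score'],2),np.round(r['point'],3)) for r in spotter.mark_of(n,'scene')])
s=observe(); x,y=proj(im,s['position'])[0].astype(int); cv2.imwrite('pics/s3.png',cv2.convertScaleAbs(cv2.resize(im['pixels'][y-45:y+45,x-60:x+60],None,fx=6.6,fy=6.6,interpolation=cv2.INTER_CUBIC),alpha=1.6))
print(x,y)
```

```text
pos [0.4569 0.1794 0.1592] yaw_y 16.2 w 0.0355 -> shift [-0.2  0.  -0.1] turn 0.2 q6 -8.6
small_pot [(0.48, array([ 0.462, -0.335,  0.016])), (0.45, array([0.466, 0.146, 0.176]))]
large_pot [(0.8, array([0.458, 0.348, 0.057]))]
stand [(0.67, array([0.477, 0.085, 0.004]))]
large_recess [(0.92, array([0.433, 0.072, 0.004]))]
small_recess [(0.87, array([0.532, 0.097, 0.006]))]
blue_spool [(0.49, array([ 0.442,  0.21 , -0.001]))]
244 252
```

View pics/s3.png

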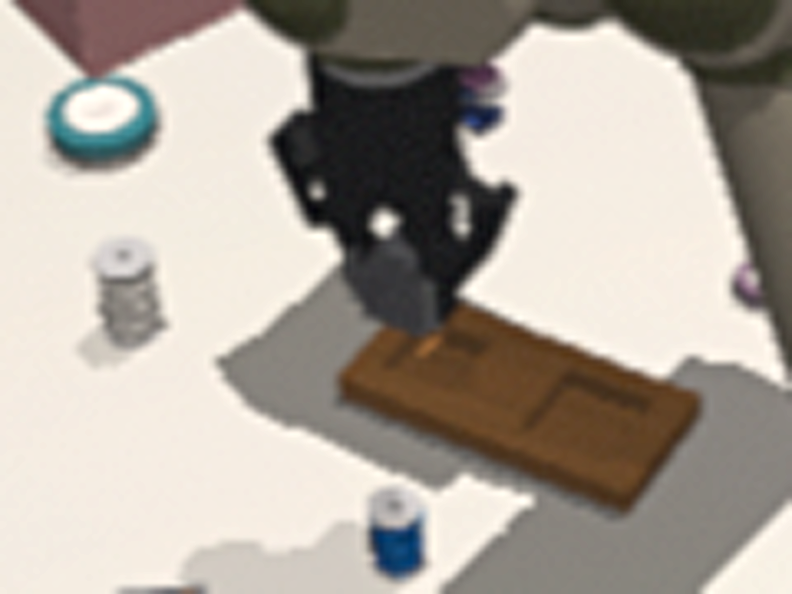

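Run:
```python
from h import *
s=observe(); im=optics.get_image('scene')
T=np.array(s['tool_rot']); u=T[:,0]; v=T[:,1]; g=s['position']+[0,0,.021]
def pot(th,L=.045,W=.036,sg=.033):
    ax=np.cos(th)*u+np.array([0,0,np.sin(th)]); n=np.cross(v,ax)   # ax base->mouth
    return [g+ax*(k-sg)+v*a*W/2+n*b*W/2 for k in(0,L) for a in(-1,1) for b in(-1,1)]
for d in(0,20,45,70,90):
    p=(proj(im,pot(np.radians(d)))-[184,207])*6.6
    print(d,'base',p[:4].round().astype(int).tolist(),'mouth',p[4:].round().astype(int).tolist())
print('tip',(proj(im,s['position'])-[184,207])*6.6,'g',(proj(im,g)-[184,207])*6.6)
a=im['pixels'].astype(int); m=np.zeros(a.shape[:2],bool)
c=a[258:262,245:254]; print(c.tolist())
```

```text
0 base [[464, 268], [461, 217], [405, 247], [401, 195]] mouth [[419, 322], [415, 270], [359, 299], [354, 248]]
20 base [[457, 292], [466, 230], [398, 270], [407, 208]] mouth [[412, 321], [421, 258], [353, 298], [361, 235]]
45 base [[443, 320], [466, 255], [384, 297], [407, 233]] mouth [[408, 314], [431, 246], [348, 290], [371, 224]]
70 base [[427, 341], [460, 284], [368, 318], [401, 262]] mouth [[407, 300], [440, 242], [346, 277], [380, 219]]
90 base [[414, 350], [450, 307], [355, 327], [392, 285]] mouth [[409, 286], [446, 243], [349, 263], [386, 221]]
tip [[401.29626527 300.21367907]] g [[398.94132883 270.56272975]]
[[[19, 37, 54], [18, 33, 48], [20, 37, 55], [26, 48, 71], [31, 56, 84], [29, 51, 77], [21, 35, 50], [17, 29, 43], [19, 31, 44]], [[18, 32, 47], [24, 37, 53], [23, 42, 62], [33, 57, 85], [35, 61, 92], [26, 45, 66], [23, 38, 54], [21, 33, 48], [21, 34, 48]], [[22, 37, 52], [24, 39, 58], [25, 41, 60], [23, 41, 60], [26, 43, 62], [23, 41, 59], [22, 41, 60], [25, 43, 61], [24, 42, 60]], [[26, 42, 61], [23, 42, 63], [26, 43, 62], [22, 40, 59], [24, 40, 58], [21, 39, 57], [22, 39, 56], [23, 41, 59], [23, 40, 59]]]
```

The crop shows the pot at (395,285) still lying level in the pads, so it did not swing. I'll turn it in the grip by hooking its base edge over the stand's side edge and driving along an arc.

move_arm(series="-0.7 0 4 0 -1;-1.3 0 8 0 -1;-1.3 0 11 0 -1;-1.3 0 13 0 -1;-1.3 0 14 0 -1;-1.3 0 14 0 -1")

```text
time_s: 11.1
position: [0.4616, 0.1646, 0.0202]
tool_rot: [[-0.276, 0.961, -0.001], [0.961, 0.276, -0.0], [0.0, -0.001, -1.0]]
ft_force: [0.2, -0.9, -0.2]
grip_width: 0.0356
gripper_force: 20.7
```

move_arm(series="-0.8 0 0 0 -1;-1.15 0 -0.4 0 -1;-1.55 0 -0.8 0 -1;-2.0 0 -1.05 0 -1;-2.5 0 -1.3 0 -1;-3.0 0 -1.5 0 -1;-3.5 0 -1.6 0 -1;-3.5 0 -1.6 0 -1")

```text
time_s: 12.1
position: [0.4713, 0.131, 0.0363]
tool_rot: [[-0.276, 0.961, 0.0], [0.961, 0.276, -0.0], [-0.0, -0.0, -1.0]]
ft_force: [-0.8, -0.3, -1.0]
grip_width: 0.0357
gripper_force: 20.8
```

```bash
cat >> h.py <<'E'
def fit(sg=.033,off=-.007,W=.036,L=.045,zg=.021,name='small_pot',cam='scene'):
    """compare cut-out mask with held-pot outline over tilt"""
    s=observe(); im=optics.get_image(cam); T=np.array(s['tool_rot']); u,v=T[:,0],T[:,1]; g=s['position']+[0,0,zg]
    for r in spotter.cut_out(name,cam)[:3]:
        m=np.array(r['pixels'],bool); ys,xs=np.nonzero(m)
        out=[]
        for d in range(-20,121,10):
            th=np.radians(d); ax=np.cos(th)*u+np.array([0,0,np.sin(th)]); n=np.cross(ax,v); n=n*np.sign(np.cos(th)*n[2]+np.sin(th)*-(n@u)+1e-9)
            p=proj(im,[g+ax*(k-sg)+v*a*W/2+n*(b*W/2+off) for k in(0,L) for a in(-1,1) for b in(-1,1)])
            q=np.zeros(m.shape,np.uint8); cv2.fillConvexPoly(q,cv2.convexHull(p.round().astype(np.int32)),1)
            out.append((d,round((m&(q>0)).sum()/max(1,m.sum()),2)))
        print(round(r['score'],2),m.sum(),xs.mean().round(),ys.mean().round(),out)
    print([(round(r['score'],2),np.round(r['point'],3)) for r in spotter.mark_of(name,cam)],'tcp',np.round(s['position'],4),s['ft_force'].round(1) if hasattr(s['ft_force'],'round') else s['ft_force'],s['grip_width'])
E
python3 - <<'E'
from h import *
fit()
E
```

```text
0.59 94 252.0 266.0 [(-20, np.float64(0.88)), (-10, np.float64(0.99)), (0, np.float64(1.0)), (10, np.float64(1.0)), (20, np.float64(1.0)), (30, np.float64(1.0)), (40, np.float64(1.0)), (50, np.float64(0.96)), (60, np.float64(0.96)), (70, np.float64(1.0)), (80, np.float64(1.0)), (90, np.float64(1.0)), (100, np.float64(1.0)), (110, np.float64(1.0)), (120, np.float64(0.99))]
[(0.64, array([0.484, 0.098, 0.048])), (0.54, array([ 0.464, -0.334,  0.019]))] tcp [0.4713 0.131  0.0363] [-0.8 -0.3 -1. ] 0.035712547818615055
```

move_arm(series="2 0 -0.3 0 -1;3.7 0 -0.3 0 -1;3.7 0 1.2 0 -1;3.7 0 2.2 0 -1;3.3 0 2.2 0 -1;3.1 0 2.2 0 -1;2.9 0 2.2 0 -1;2.7 0 2.2 0 -1")

```text
time_s: 13.25
position: [0.464, 0.1571, 0.0146]
tool_rot: [[-0.276, 0.961, 0.001], [0.961, 0.276, 0.0], [-0.0, 0.001, -1.0]]
ft_force: [-0.1, -0.4, -0.5]
grip_width: 0.0357
gripper_force: 20.8
```

move_arm(series="-0.1 0 0 0 -1;-0.2 0 0 0 -1;-0.3 0 0 0 -1")

```text
time_s: 13.62
position: [0.4643, 0.1555, 0.0145]
tool_rot: [[-0.275, 0.961, -0.0], [0.961, 0.275, 0.002], [0.002, 0.0, -1.0]]
ft_force: [-2.3, 12.5, 3.2]
grip_width: 0.0357
gripper_force: 21.2
```

Run:
```python
from h import *
fit()
```

```text
0.63 127 332.0 214.0 [(-20, np.float64(0.0)), (-10, np.float64(0.0)), (0, np.float64(0.0)), (10, np.float64(0.0)), (20, np.float64(0.0)), (30, np.float64(0.0)), (40, np.float64(0.0)), (50, np.float64(0.0)), (60, np.float64(0.0)), (70, np.float64(0.0)), (80, np.float64(0.0)), (90, np.float64(0.0)), (100, np.float64(0.0)), (110, np.float64(0.0)), (120, np.float64(0.0))]
[(0.66, array([ 0.463, -0.333,  0.018])), (0.62, array([0.474, 0.127, 0.03 ]))] tcp [0.4643 0.1555 0.0145] [-2.3 12.5  3.2] 0.03570679210224235
```

move_arm(series="-0.15 0 0 0 -1;-0.3 0 0 0 -1;-0.45 0 0 0 -1;-0.45 0 0 0 -1")

```text
time_s: 14.28
position: [0.4651, 0.153, 0.0151]
tool_rot: [[-0.275, 0.961, -0.0], [0.961, 0.275, 0.005], [0.005, 0.001, -1.0]]
ft_force: [-5.6, 21.7, 11.2]
grip_width: 0.0356
gripper_force: 22.4
```

Run:
```python
from h import *
im=optics.get_image('scene')
print([(round(r['score'],2),np.round(r['point'],3)) for r in spotter.mark_of('small_pot','scene')], observe()['ft_force'])
```

```text
[(0.62, array([0.477, 0.124, 0.03 ])), (0.53, array([ 0.462, -0.336,  0.017]))] [-5.15796959 23.13809041 10.59410145]
```

move_arm(series="-0.2 0 0 0 -1;-0.4 0 0 0 -1;-0.6 0 0 0 -1;-0.6 0 0 0 -1")

```text
time_s: 14.88
position: [0.4667, 0.1472, 0.0154]
tool_rot: [[-0.275, 0.961, 0.0], [0.961, 0.275, 0.005], [0.005, 0.001, -1.0]]
ft_force: [-5.6, 22.7, 13.1]
grip_width: 0.0357
gripper_force: 23.6
```

Run:
```python
from h import *
im=optics.get_image('scene'); s=observe()
print([(round(r['score'],2),np.round(r['point'],3)) for r in spotter.mark_of('small_pot','scene')], s['ft_force'],s['wrist_torque'],s['joint_efforts'])
x,y=proj(im,s['position'])[0].astype(int); cv2.imwrite('pics/s4.png',cv2.convertScaleAbs(cv2.resize(im['pixels'][y-30:y+20,x-33:x+33],None,fx=12,fy=12,interpolation=cv2.INTER_CUBIC),alpha=2)); print(x-33,y-30)
T=np.array(s['tool_rot']); u=T[:,0]; v=T[:,1]; g=s['position']+[0,0,.021]
for d in(0,15,30,45):
    th=np.radians(d); ax=np.cos(th)*u+np.array([0,0,np.sin(th)]); n=-np.sin(th)*u+np.array([0,0,np.cos(th)])
    p=(proj(im,[g+ax*(k-.033)+v*a*.018+n*(b*.018-.007) for k in(0,.045) for a in(-1,1) for b in(-1,1)])-[x-33,y-30])*12
    print(d,p.round().astype(int).tolist())
```

```text
[(0.71, array([0.477, 0.124, 0.029])), (0.6, array([ 0.461, -0.332,  0.018]))] [-6.65406638 22.64402639 14.10539786] [ 3.55132559  1.02281805 -0.08495695] [-11.24601781 -37.94615865 -12.92833596  -4.09419402  -1.13768879
  -0.0885183 ]
218 245
0 [[507, 331], [503, 249], [407, 291], [402, 209], [432, 426], [427, 344], [331, 385], [324, 303]]
15 [[495, 364], [507, 266], [396, 324], [406, 226], [421, 430], [432, 330], [320, 389], [329, 290]]
30 [[481, 396], [507, 288], [381, 356], [406, 248], [412, 429], [438, 318], [310, 387], [336, 277]]
45 [[464, 424], [503, 314], [364, 384], [402, 274], [405, 421], [445, 307], [303, 379], [343, 267]]
```

View pics/s4.png

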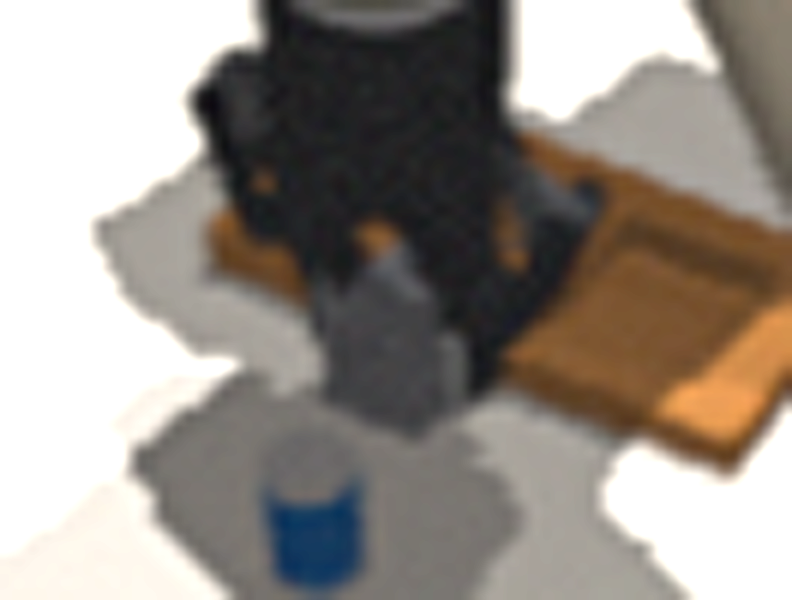

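The pot slides lengthwise through the pads (mouth face at crop (380,360), still level) rather than turning. The pad torsion is too strong, so I'm changing method. I'll lay the pot with its base overhanging the small recess so it tips in base-first and wedges against the far wall, then push the mouth end upright.

Run:
```python
from h import *
go(.526,.109,.09,15.8); go(.526,.109,.024,15.8)
```

```text
pos [0.4667 0.1472 0.0153] yaw_y 16.0 w 0.0359 -> shift [-5.3  4.7 -7.5] turn 0.2 q6 -12.8
pos [0.4667 0.1472 0.0153] yaw_y 16.0 w 0.0359 -> shift [-5.3  4.6 -0.9] turn 0.2 q6 -12.8
```

move_arm(series="1.5 0 0 0 -1;1.5 0 -2 0 -1;1.5 0 -5 0 -1;0 2 -6 0 -1;-2.5 4 -6 0 -1;-4.6 4.6 -6 0 -1;-4.6 4.6 -6 0 -1")

```text
time_s: 15.85
position: [0.5244, 0.1117, 0.0738]
tool_rot: [[-0.274, 0.962, -0.001], [0.962, 0.274, -0.0], [0.0, -0.001, -1.0]]
ft_force: [-0.6, 0.3, -1.1]
grip_width: 0.0357
gripper_force: 21.9
```

Run:
```python
from h import *
go(.526,.109,.024,15.8)
im=optics.get_image('scene')
print([(round(r['score'],2),np.round(r['point'],3)) for r in spotter.mark_of('small_pot','scene')], observe()['ft_force'])
```

```text
pos [0.5244 0.1117 0.0738] yaw_y 15.9 w 0.0357 -> shift [-0.3  0.1  5. ] turn 0.1 q6 -16.5
[(0.56, array([ 0.464, -0.333,  0.021])), (0.41, array([0.533, 0.09 , 0.088]))] [-0.70861152  1.36886307 -1.18203385]
```

move_arm(series="-0.5 0 2 0 -1;-0.5 0 4 0 -1;-0.5 0 4.8 0 -1;-0.5 0 5 0 -1;-0.5 0 5 0 -1;-0.5 0 5 0 -0.1;-0.5 0 5 0 0.2;-0.5 0 5 0 0.2")

```text
time_s: 16.95
position: [0.5259, 0.108, 0.0245]
tool_rot: [[-0.276, 0.961, 0.0], [0.961, 0.276, -0.0], [-0.0, 0.0, -1.0]]
ft_force: [-0.2, 0.2, 0.0]
grip_width: 0.0516
gripper_force: 0.0
```

move_arm(series="-0.5 0 -2 0 0.2;-0.5 0 -6 0 0.2;2 0 -9 0 0.2;7 0 -9 0 0.2;9 0 -9 0 -0.2;9 0 -9 0 -1;9 0 -9 0 -1;9 0 -9 0 -1")

```text
time_s: 17.95
position: [0.5013, 0.1937, 0.1143]
tool_rot: [[-0.275, 0.961, -0.0], [0.961, 0.275, -0.0], [-0.0, -0.0, -1.0]]
ft_force: [0.8, 0.5, 0.1]
grip_width: -0.0001
gripper_force: 0.0
```

Run:
```python
from h import *
s=observe(); print(s['position'],s['grip_width'],s['ft_force'])
for c in('scene','top'):
  im=optics.get_image(c)
  print(c,[(round(r['score'],2),np.round(r['point'],3)) for f in(spotter.mark_of,spotter.find_in) for r in f('small_pot',c)])
  x,y=proj(im,[.527,.105,.03])[0].astype(int); A=cv2.resize(im['pixels'][y-25:y+25,x-33:x+33],None,fx=6,fy=6,interpolation=cv2.INTER_CUBIC)
  B=A if c=='scene' else np.hstack([B,A])
cv2.imwrite('pics/p5.png',cv2.convertScaleAbs(B,alpha=1.6))
```

```text
[0.50126296 0.19368139 0.1142553 ] -8.766594391350696e-05 [0.75187234 0.54216098 0.10822181]
scene [(0.69, array([0.534, 0.084, 0.023])), (0.67, array([ 0.477, -0.328,  0.03 ])), (0.65, array([0.524, 0.106, 0.036]))]
top [(0.79, array([0.533, 0.08 , 0.025])), (0.64, array([ 0.465, -0.335,  0.02 ])), (0.79, array([ 0.484, -0.332,  0.034])), (0.72, array([0.522, 0.097, 0.043]))]
```

View pics/p5.png

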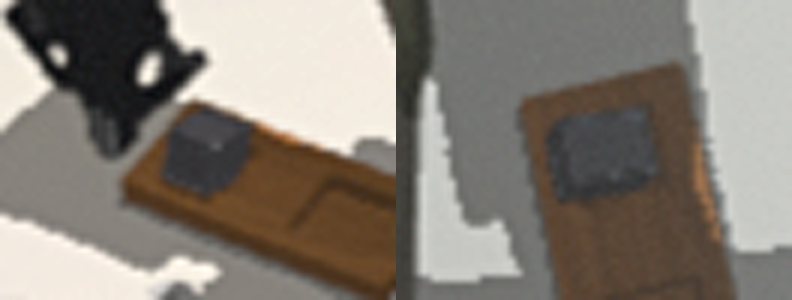

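The crop shows the pot tipped base-first into the small recess (left half (205,150)), tilted as planned. Next I'll pinch only its upper mouth corner with the fingertips (small patch, little torsion) and sweep an arc to bring it upright.

Run:
```python
from h import *
go(.5225,.1216,.040,15.8)
```

```text
pos [0.501  0.1942 0.1143] yaw_y 16.0 w 0.0001 -> shift [-7.6  0.1  7.4] turn 0.2 q6 -7.4
```

move_arm(series="0 0 0 0 0.3;-4 0 0 0 0.3;-7.6 0 1 0 0.3;-7.6 0 4 0 0.3;-7.6 0 6.5 0 0.3;-7.6 0 7.4 0 0.3;-7.6 0 7.4 0 -0.3;-7.6 0 7.4 0 -1", force=20)

```text
time_s: 19.25
position: [0.5224, 0.1216, 0.0412]
tool_rot: [[-0.276, 0.961, 0.002], [0.961, 0.276, 0.0], [-0.0, 0.002, -1.0]]
ft_force: [-0.7, 0.4, -0.8]
grip_width: 0.0356
gripper_force: 23.6
```

move_arm(series="0 0 0 0 -1;0 0 0 0 -1;-0.2 0 0 0 -1;-0.4 0 0 0 -1;-0.6 0 0 0 -1;-0.6 0 0 0 -1")

```text
time_s: 20.0
position: [0.5238, 0.1156, 0.0405]
tool_rot: [[-0.276, 0.961, 0.001], [0.961, 0.276, 0.0], [0.0, 0.001, -1.0]]
ft_force: [-0.7, 2.8, 4.0]
grip_width: 0.0351
gripper_force: 24.1
```

```bash
cat >> h.py <<'E'
def look(n='small_pot'):
    s=observe(); print('tcp',np.round(s['position'],4),'F',np.round(s['ft_force'],1),'w',round(s['grip_width'],4))
    for c in('scene','top'):
        optics.get_image(c); print(c,[(round(r['score'],2),np.round(r['point'],3).tolist()) for f in(spotter.mark_of,spotter.find_in) for r in f(n,c)])
E
python3 -c "
from h import *
look()"
```

```text
tcp [0.5238 0.1156 0.0405] F [-0.7  2.8  4. ] w 0.0351
scene [(0.68, [0.537, 0.074, 0.024]), (0.4, [0.536, 0.107, 0.026])]
top [(0.53, [0.462, -0.332, 0.016]), (0.47, [0.534, 0.075, 0.023]), (0.64, [0.482, -0.332, 0.034]), (0.5, [0.522, 0.076, 0.041])]
```

move_arm(series="-0.25 0 -0.3 0 -1;-0.5 0 -0.5 0 -1;-0.8 0 -0.65 0 -1;-1.1 0 -0.8 0 -1;-1.4 0 -0.85 0 -1;-1.7 0 -0.8 0 -1;-1.9 0 -0.7 0 -1;-1.9 0 -0.7 0 -1")

```text
time_s: 21.3
position: [0.5285, 0.0995, 0.0495]
tool_rot: [[-0.276, 0.961, 0.001], [0.961, 0.276, 0.004], [0.003, 0.002, -1.0]]
ft_force: [-8.1, 15.0, 23.9]
grip_width: 0.0355
gripper_force: 29.0
```

```bash
python3 -c "
from h import *
look()"
```

```text
tcp [0.5285 0.0995 0.0495] F [-8.1 15.  23.9] w 0.0355
scene [(0.62, [0.537, 0.072, 0.024]), (0.55, [0.538, 0.094, 0.039])]
top [(0.62, [0.536, 0.068, 0.024]), (0.71, [0.484, -0.335, 0.035])]
```

move_arm(series="0 0 -0.2 0 -1;0 0 -0.4 0 -1;0 0 -0.6 0 -1;0 0 -0.8 0 -1;0 0 -0.8 0 -1")

```text
time_s: 22.22
position: [0.529, 0.097, 0.0554]
tool_rot: [[-0.276, 0.961, 0.0], [0.961, 0.276, -0.0], [-0.001, 0.0, -1.0]]
ft_force: [-0.3, 0.6, -0.9]
grip_width: 0.0352
gripper_force: 26.6
```

Run:
```python
from h import *
look()
s=observe(); im=optics.get_image('scene')
T=np.array(s['tool_rot']); u=T[:,0]; v=T[:,1]; zz=np.array([0,0,1.])
for cam in('scene','top'):
  im=optics.get_image(cam)
  for r in spotter.cut_out('small_pot',cam)[:3]:
    m=np.array(r['pixels'],bool); ys,xs=np.nonzero(m)
    if abs(xs.mean()-proj(im,[.53,.09,.03])[0][0])>25: continue
    best=[]
    for d in range(0,96,5):
      th=np.radians(d); ax=np.cos(th)*u+np.sin(th)*zz; n=-np.sin(th)*u+np.cos(th)*zz
      for y1 in range(-26,25,3):
       for z1 in (6,12,18):
        c=np.array([.529,.0985,z1/1000])+u*y1/1000
        p=proj(im,[c+ax*k+v*a*.018+n*b for k in(0,.045) for a in(-1,1) for b in(0,.036)])
        q=np.zeros(m.shape,np.uint8); cv2.fillConvexPoly(q,cv2.convexHull(p.round().astype(np.int32)),1)
        best.append(((m&(q==0)).sum(),d,y1,z1))
    best.sort(); print(cam,m.sum(),xs.min(),xs.max(),ys.min(),ys.max(),best[:12])
```

```text
tcp [0.529  0.097  0.0554] F [-0.3  0.6 -0.9] w 0.0352
scene [(0.5, [0.539, 0.065, 0.033]), (0.51, [0.473, -0.328, 0.028])]
top [(0.65, [0.464, -0.335, 0.016]), (0.41, [0.536, 0.067, 0.03]), (0.61, [0.484, -0.334, 0.034])]
top 34 224 228 219 229 [(np.int64(0), 20, -26, 6), (np.int64(0), 20, -26, 12), (np.int64(0), 20, -26, 18), (np.int64(0), 25, -26, 6), (np.int64(0), 25, -26, 12), (np.int64(0), 25, -26, 18), (np.int64(0), 25, -23, 6), (np.int64(0), 25, -23, 12), (np.int64(0), 25, -23, 18), (np.int64(0), 30, -26, 6), (np.int64(0), 30, -26, 12), (np.int64(0), 30, -26, 18)]
```

move_arm(series="0.5 0 0 0 -1;0.5 0 0.4 0 -1;0.5 0 0.6 0 -1;0.2 0 0.6 0 -1;-0.1 0 0.6 0 -1;-0.3 0 0.6 0 -1;-0.3 0 0.6 0 -1")

```text
time_s: 23.65
position: [0.5291, 0.0957, 0.0501]
tool_rot: [[-0.276, 0.961, -0.001], [0.961, 0.276, 0.003], [0.003, 0.0, -1.0]]
ft_force: [-4.4, 8.5, 9.7]
grip_width: 0.0355
gripper_force: 28.5
```

move_arm(series="-0.4 0 -0.2 0 -1;-0.8 0 -0.4 0 -1;-1.2 0 -0.55 0 -1;-1.6 0 -0.7 0 -1;-2 0 -0.8 0 -1;-2.4 0 -0.9 0 -1;-2.4 0 -0.9 0 -1")

```text
time_s: 24.52
position: [0.5361, 0.0716, 0.0586]
tool_rot: [[-0.276, 0.961, -0.0], [0.961, 0.276, 0.001], [0.001, 0.0, -1.0]]
ft_force: [-1.7, 3.6, 3.0]
grip_width: 0.0354
gripper_force: 28.5
```

```bash
python3 -c "
from h import *
look()"
```

```text
tcp [0.5361 0.0716 0.0586] F [-1.7  3.6  3. ] w 0.0354
scene [(0.6, [0.54, 0.062, 0.027]), (0.53, [0.463, -0.333, 0.019]), (0.72, [0.474, -0.328, 0.03])]
top [(0.78, [0.465, -0.335, 0.016]), (0.55, [0.482, -0.333, 0.032])]
```

It's rotating now: the detected base lies almost below the grip, tilt about 57°. Next I'll move the lower base edge inside the recess and press and sweep it flat.

move_arm(series="0 0 -0.5 0 -1;1.5 0 -0.5 0 -1;3.0 0 -0.5 0 -1;3.9 0 -0.3 0 -1;3.9 0 0.4 0 -1;3.9 0 0.9 0 -1;3.9 0 1.1 0 -1;3.9 0 1.1 0 -1")

```text
time_s: 25.82
position: [0.5264, 0.1078, 0.0476]
tool_rot: [[-0.276, 0.961, 0.002], [0.961, 0.276, -0.001], [-0.002, 0.001, -1.0]]
ft_force: [0.6, -3.8, 4.2]
grip_width: 0.0351
gripper_force: 28.6
```

```bash
python3 -c "
from h import *
look()"
```

```text
tcp [0.5264 0.1078 0.0476] F [ 0.6 -3.8  4.2] w 0.0351
scene [(0.63, [0.463, -0.335, 0.018]), (0.59, [0.531, 0.098, 0.018]), (0.31, [0.43, 0.214, 0.032])]
top [(0.78, [0.485, -0.333, 0.032]), (0.37, [0.455, 0.346, 0.057])]
```

move_arm(series="0 0 0.2 0 -1;-0.4 0 0.3 0 -1;-0.8 0 0.4 0 -1;-1.2 0 0.55 0 -1;-1.6 0 0.7 0 -1;-2.0 0 0.9 0 -1;-2.3 0 1.15 0 -1;-2.3 0 1.25 0 -1")

```text
time_s: 27.12
position: [0.5331, 0.0858, 0.0365]
tool_rot: [[-0.276, 0.961, 0.003], [0.961, 0.276, -0.001], [-0.002, 0.003, -1.0]]
ft_force: [-3.7, -8.7, 24.9]
grip_width: 0.0351
gripper_force: 34.9
```

```bash
python3 -c "
from h import *
look()"
```

```text
tcp [0.5331 0.0858 0.0365] F [-3.7 -8.7 24.9] w 0.0351
scene [(0.7, [0.461, -0.334, 0.019]), (0.67, [0.534, 0.093, 0.01]), (0.41, [0.532, 0.099, 0.032])]
top [(0.68, [0.463, -0.336, 0.013]), (0.56, [0.48, -0.333, 0.033])]
```

move_arm(series="0 0 -0.3 0 -0.1;0 0 -0.3 0 0.2;0 0 -0.3 0 0.25;0 0 -3 0 0.25;0 0 -7 0 0.25;6 0 -10 0 0.5;12 0 -11 0 1;15 0 -11 0 1")

```text
time_s: 28.42
position: [0.4896, 0.2334, 0.1456]
tool_rot: [[-0.278, 0.961, 0.001], [0.961, 0.278, 0.001], [0.0, 0.001, -1.0]]
ft_force: [1.0, -0.2, 0.0]
grip_width: 0.0855
gripper_force: 0.0
```

```bash
cat >> h.py <<'E'
def outline(R,u,v,name,W,L,cams=('top','scene')):
    """best tilt/position of a pot with its base edge in the recess frame, by mask overlap"""
    zz=np.array([0,0,1.])
    for cam in cams:
        im=optics.get_image(cam)
        for r in spotter.cut_out(name,cam)[:3]:
            m=np.array(r['pixels'],np.uint8); ys,xs=np.nonzero(m); c0=proj(im,R)[0]
            if np.hypot(xs.mean()-c0[0],ys.mean()-c0[1])>20: continue
            best=[]
            for d in range(0,111,5):
                th=np.radians(d); ax=np.cos(th)*u+np.sin(th)*zz; n=-np.sin(th)*u+np.cos(th)*zz
                for y1 in range(-30,40,4):
                  for x1 in (-4,0,4):
                    c=R+u*y1/1000+v*x1/1000
                    p=proj(im,[c+ax*k+v*a*W/2+n*b for k in(0,L) for a in(-1,1) for b in(0,W)])
                    q=np.zeros(m.shape,np.uint8); cv2.fillConvexPoly(q,cv2.convexHull(p.round().astype(np.int32)),1)
                    best.append((round(float((m&q).sum()/(m|q).sum()),3),d,y1,x1))
            best.sort(reverse=True); print(cam,m.sum(),best[:6])
E
python3 - <<'E'
from h import *
look(); a=np.radians(15.8); u=np.array([-np.sin(a),np.cos(a),0]); v=np.array([np.cos(a),np.sin(a),0])
outline(np.array([.529,.0985,.006]),u,v,'small_pot',.036,.045)
E
```

```text
tcp [0.4896 0.2334 0.1456] F [ 1.  -0.2  0. ] w 0.0855
scene [(0.64, [0.475, -0.326, 0.031]), (0.62, [0.525, 0.098, 0.036])]
top [(0.6, [0.464, -0.337, 0.014]), (0.5, [0.529, 0.091, 0.008]), (0.71, [0.481, -0.335, 0.034]), (0.49, [0.53, 0.092, 0.028])]
top 185 [(0.879, 95, 18, 0), (0.864, 90, 14, 0), (0.86, 100, 18, 0), (0.825, 95, 18, 4), (0.819, 95, 14, 0), (0.811, 85, 10, 0)]
scene 176 [(0.903, 95, 14, 0), (0.897, 75, 10, -4), (0.892, 20, -18, -4), (0.889, 100, 14, 0), (0.883, 90, 14, 0), (0.883, 85, 14, 0)]
```

Small pot is upright in its recess: both masks fit 90–95° and the base marks agree. For the large pot I'll measure pose and yaw by fitting a box to its masks in both views.

Run:
```python
from h import *
from scipy.optimize import minimize
ims={c:optics.get_image(c) for c in('top','scene')}
ms={}
for c in ims:
    for r in spotter.cut_out('large_pot',c):
        m=np.array(r['pixels'],np.uint8); ys,xs=np.nonzero(m); p=proj(ims[c],[.457,.35,.03])[0]
        if np.hypot(xs.mean()-p[0],ys.mean()-p[1])<15: ms[c]=m; break
print({c:m.sum() for c,m in ms.items()})
def iou(x,h=.058):
    a=np.radians(x[2]); v=np.array([np.cos(a),np.sin(a),0]); u=np.array([-v[1],v[0],0]); t=0
    for c,m in ms.items():
        p=proj(ims[c],[np.array([x[0],x[1],z])+v*i*.023+u*j*.023 for z in(0,h) for i in(-1,1) for j in(-1,1)])
        q=np.zeros((m.shape[0]*4,m.shape[1]*4),np.uint8); cv2.fillConvexPoly(q,cv2.convexHull((p*4+1.5).round().astype(np.int32)),1)
        M=cv2.resize(m,None,fx=4,fy=4,interpolation=0); t+=(M&q).sum()/(M|q).sum()
    return -t
res=[minimize(iou,[.457,.35,y],method='Nelder-Mead',options=dict(initial_simplex=[[.457,.35,y],[.463,.35,y],[.457,.356,y],[.457,.35,y+10]])) for y in(20,40,60)]
for r in res: print(r.x.round(4),-r.fun)
for h in(.05,.054,.058,.062): print(h,-iou(res[1].x,h))
look('large_pot'); go(.457,.35,.15,res[1].x[2])
```

```text
{'scene': np.uint64(294)}
[ 0.4579  0.3503 51.9849] 0.8892290032523436
[ 0.4601  0.349  50.0389] 0.8886774500475737
[ 0.4579  0.3511 50.5605] 0.8886983037926434
0.05 0.9183591393525036
0.054 0.9155398785028415
0.058 0.8886774500475737
0.062 0.8507354276375522
tcp [0.4905 0.2307 0.1448] F [-0.5  0.7  0.3] w 0.0854
scene [(0.56, [0.458, 0.354, 0.055]), (0.57, [0.447, 0.356, 0.054])]
top [(0.73, [0.464, 0.074, 0.018])]
pos [0.4904 0.231  0.1448] yaw_y 16.0 w 0.0855 -> shift [12.4  0.1 -0.5] turn -34.0 q6 -3.3
```

move_arm(series="3 0.5 0 -8 1;6 1 0 -17 1;9 1.5 0 -26 1;10.3 1.7 0 -34 1;10.3 1.7 0 -34 1")

```text
time_s: 30.05
position: [0.478, 0.3353, 0.1447]
tool_rot: [[-0.766, 0.642, -0.0], [0.642, 0.766, -0.0], [0.0, -0.0, -1.0]]
ft_force: [-0.2, -0.2, 0.9]
grip_width: 0.0857
gripper_force: 0.0
```

Run:
```python
from h import *
look('large_pot'); go(.4789,.3343,.043,50)
```

```text
tcp [0.478  0.3353 0.1447] F [-0.2 -0.2  0.9] w 0.0857
scene [(0.88, [0.458, 0.348, 0.059]), (0.61, [0.445, 0.356, 0.053])]
top [(0.38, [0.459, 0.356, 0.059]), (0.53, [0.445, 0.333, 0.032]), (0.16, [0.461, 0.078, 0.018])]
pos [0.4785 0.3341 0.1449] yaw_y 49.9 w 0.0851 -> shift [-0.   0.  10.2] turn -0.1 q6 -26.6
```

move_arm(series="0 0 4 0 1;0 0 8 0 1;0 0 9.6 0 1;0 0 10.2 0 1;0 0 10.2 0 0.2;0 0 10.2 0 -0.5;0 0 10.2 0 -1;0 0 10.2 0 -1", force=20)

```text
time_s: 31.35
position: [0.4789, 0.335, 0.044]
tool_rot: [[-0.766, 0.642, 0.002], [0.642, 0.766, 0.001], [-0.001, 0.002, -1.0]]
ft_force: [0.7, -0.0, 6.3]
grip_width: 0.0451
gripper_force: 21.0
```

move_arm(series="0 0 0 0 -1;0 0 -2 0 -1;0 0 -5 0 -1;0 0 -8 0 -1;0 0 -8 0 -1")

```text
time_s: 31.98
position: [0.4791, 0.3351, 0.1248]
tool_rot: [[-0.766, 0.642, 0.004], [0.642, 0.766, 0.002], [-0.002, 0.004, -1.0]]
ft_force: [0.8, 0.6, -1.5]
grip_width: 0.0454
gripper_force: 21.0
```

Run:
```python
from h import *
look('large_pot'); go(.4201,.118,.12,15.8)
```

```text
tcp [0.4791 0.3351 0.1248] F [ 0.8  0.6 -1.5] w 0.0454
scene [(0.73, [0.458, 0.35, 0.136]), (0.59, [0.446, 0.358, 0.13])]
top [(0.22, [0.463, 0.078, 0.019])]
pos [0.4779 0.3345 0.1217] yaw_y 50.0 w 0.0451 -> shift [ -9.5 -20.3   0.2] turn 34.2 q6 -26.7
```

move_arm(series="-2 -4.5 0 8 -1;-4.5 -9.5 0 17 -1;-6.5 -14 0 26 -1;-8.5 -18 0 33 -1;-9.5 -20.3 0 34.2 -1;-9.5 -20.3 0 34.2 -1")

```text
time_s: 33.02
position: [0.4204, 0.1171, 0.1226]
tool_rot: [[-0.27, 0.963, -0.001], [0.963, 0.27, 0.0], [0.0, -0.001, -1.0]]
ft_force: [0.1, 1.3, -1.6]
grip_width: 0.0451
gripper_force: 21.1
```

Run:
```python
from h import *
look('large_pot'); go(.4201,.118,.051,15.8)
```

```text
tcp [0.4204 0.1171 0.1226] F [ 0.1  1.3 -1.6] w 0.0451
scene [(0.59, [0.414, 0.14, 0.136]), (0.83, [0.401, 0.149, 0.122])]
top []
pos [0.4209 0.1188 0.1227] yaw_y 15.9 w 0.0452 -> shift [-0.1 -0.1  7.2] turn 0.1 q6 -15.7
```

move_arm(series="0 0 3 0 -1;0 0 6 0 -1;0 0 7.2 0 -1;-0.5 0 7.2 0 -1;-1 0 7.2 0 -1;-1.4 0 7.2 0 -1;-1.8 0 7.2 0 -1;-2.2 0 7.3 0 -1")

```text
time_s: 34.33
position: [0.427, 0.0967, 0.0502]
tool_rot: [[-0.273, 0.962, 0.001], [0.962, 0.273, 0.0], [-0.0, 0.001, -1.0]]
ft_force: [-0.5, 2.4, 2.2]
grip_width: 0.0456
gripper_force: 20.2
```

```bash
python3 -c "
from h import *
look('large_pot')"
```

```text
tcp [0.427  0.0967 0.0502] F [-0.5  2.4  2.2] w 0.0456
scene [(0.73, [0.419, 0.117, 0.067]), (0.87, [0.404, 0.139, 0.055])]
top []
```

move_arm(series="-0.4 0 0.1 0 -1;-0.8 0 0.2 0 -1;-1.2 0 0.3 0 -1;-1.6 0 0.4 0 -1;-2.0 0 0.5 0 -1;-2.3 0 0.6 0 -1;-2.3 0 0.6 0 -1")

```text
time_s: 35.5
position: [0.433, 0.0745, 0.0438]
tool_rot: [[-0.273, 0.962, -0.0], [0.962, 0.273, -0.0], [-0.0, -0.0, -1.0]]
ft_force: [-1.2, 0.5, -0.2]
grip_width: 0.0447
gripper_force: 20.5
```

```bash
python3 -c "
from h import *
look('large_pot')
s=observe();print((np.array(s['position'])[:2]-[.4765,.084])@np.array([[.962,-.272],[.272,.962]]))"
```

```text
tcp [0.433  0.0745 0.0438] F [-1.2  0.5 -0.2] w 0.0447
scene [(0.73, [0.424, 0.091, 0.07]), (0.69, [0.409, 0.12, 0.06])]
top [(0.58, [0.7, -0.075, 0.0])]
[-0.04436764  0.00298278]
```

move_arm(series="0 0 -1 0 -1;-0.5 0 -1 0 -1;-1 0 -1 0 -1;-1 0 -0.6 0 -1;-1.2 0 -0.2 0 -1;-1.5 0 0.2 0 -1;-1.7 0 0.5 0 -1;-1.7 0 0.5 0 -1")

```text
time_s: 36.8
position: [0.4405, 0.0567, 0.04]
tool_rot: [[-0.272, 0.962, 0.007], [0.962, 0.272, -0.003], [-0.004, 0.006, -1.0]]
ft_force: [2.2, -8.5, 12.8]
grip_width: 0.0451
gripper_force: 31.7
```

```bash
python3 -c "
from h import *
look('large_pot')"
```

```text
tcp [0.4405 0.0567 0.04  ] F [ 2.2 -8.5 12.8] w 0.0451
scene [(0.62, [0.475, 0.085, 0.003]), (0.6, [0.433, 0.069, 0.069]), (0.69, [0.414, 0.096, 0.065])]
top []
```

move_arm(series="-0.2 0 0.3 0 -1;-0.5 0 0.6 0 -1;-0.8 0 0.9 0 -1;-1.1 0 1.2 0 -1;-1.3 0 1.4 0 -1;-1.3 0 1.4 0 -1")

```text
time_s: 37.85
position: [0.4411, 0.0459, 0.0247]
tool_rot: [[-0.273, 0.962, -0.0], [0.962, 0.273, 0.0], [0.0, -0.0, -1.0]]
ft_force: [1.2, 2.6, 3.3]
grip_width: 0.045
gripper_force: 34.0
```

```bash
python3 -c "
from h import *
look('large_pot')"
```

```text
tcp [0.4411 0.0459 0.0247] F [1.2 2.6 3.3] w 0.045
scene [(0.82, [0.438, 0.055, 0.06]), (0.8, [0.42, 0.089, 0.061]), (0.24, [0.678, 0.203, 0.04])]
top [(0.51, [0.53, 0.09, 0.007])]
```

move_arm(series="0 0 -0.4 0 -1;0.5 0 -0.4 0 -1;0.9 0 -0.4 0 -1;0.9 0 0 0 -1;0.9 0 0 0 0.2;0.9 0 0 0 0.5;0.9 0 -2 0 0.5;0.9 0 -6 0 0.5")

```text
time_s: 39.15
position: [0.438, 0.0546, 0.0846]
tool_rot: [[-0.273, 0.962, -0.003], [0.962, 0.273, 0.001], [0.001, -0.003, -1.0]]
ft_force: [-0.6, 0.3, 0.1]
grip_width: 0.0642
gripper_force: 0.0
```

move_arm(series="4 0 -4 0 0.5;8 0 -4 0 0.5;13 0 -5 0 0.5;13 0 -5 0 0.5")

```text
time_s: 39.65
position: [0.4024, 0.1819, 0.1354]
tool_rot: [[-0.277, 0.961, 0.001], [0.961, 0.277, 0.001], [0.0, 0.001, -1.0]]
ft_force: [-0.6, -0.5, -1.1]
grip_width: 0.0639
gripper_force: 0.0
```

Run:
```python
from h import *
look('large_pot'); look('small_pot'); a=np.radians(15.8); u=np.array([-np.sin(a),np.cos(a),0]); v=np.array([np.cos(a),np.sin(a),0])
outline(np.array([.4335,.0715,.006]),u,v,'large_pot',.046,.058)
```

```text
tcp [0.4024 0.1819 0.1354] F [-0.6 -0.5 -1.1] w 0.0639
scene [(0.72, [0.439, 0.051, 0.026]), (0.58, [0.419, 0.075, 0.032])]
top [(0.91, [0.443, 0.051, 0.027]), (0.54, [0.432, 0.077, 0.055])]
tcp [0.4036 0.1788 0.1346] F [-0.1  0.3  1.3] w 0.0639
scene [(0.69, [0.533, 0.092, 0.008]), (0.55, [0.459, -0.336, 0.018]), (0.55, [0.459, -0.342, 0.032]), (0.16, [0.462, 0.109, 0.017])]
top [(0.65, [0.528, 0.091, 0.004]), (0.5, [0.463, -0.337, 0.017]), (0.69, [0.483, -0.334, 0.033]), (0.58, [0.529, 0.092, 0.027])]
top 357 [(0.913, 10, -18, 0), (0.891, 0, -22, 0), (0.876, 75, 22, 0), (0.871, 0, -22, 4), (0.869, 15, -14, 0), (0.869, 5, -18, 0)]
scene 214 [(0.673, 20, -10, -4), (0.664, 25, -10, -4), (0.663, 25, -10, 0), (0.66, 25, -6, -4), (0.658, 20, -14, -4), (0.656, 15, -18, 0)]
```

The large pot is now tipped base-first into its recess, at about 15° as intended. Next: same corner pinch, slide to the far wall, hook and rotate.

Run:
```python
from h import *
go(.4245,.1026,.051,15.8)
```

```text
pos [0.4033 0.1796 0.1348] yaw_y 15.8 w 0.0639 -> shift [-8.  -0.1  8.4] turn 0.0 q6 -7.3
```

move_arm(series="-4 -0.1 0 0 0.5;-8 -0.1 1 0 0.5;-8 -0.1 5 0 0.5;-8 -0.1 7.6 0 0.5;-8 -0.1 8.4 0 0.5;-8 -0.1 8.4 0 -0.3;-8 -0.1 8.4 0 -1;-8 -0.1 8.4 0 -1", force=20)

```text
time_s: 41.45
position: [0.4245, 0.1025, 0.0515]
tool_rot: [[-0.273, 0.962, 0.002], [0.962, 0.273, -0.0], [-0.0, 0.002, -1.0]]
ft_force: [-0.0, 1.3, -1.0]
grip_width: 0.0448
gripper_force: 23.0
```

move_arm(series="0 0 0 0 -1;0 0 -0.3 0 -1;0 0 -0.6 0 -1;-0.4 0 -0.6 0 -1;-0.8 0 -0.6 0 -1;-1.1 0 -0.6 0 -1;-1.1 0 -0.6 0 -1")

```text
time_s: 42.32
position: [0.4271, 0.0919, 0.0569]
tool_rot: [[-0.272, 0.962, -0.0], [0.962, 0.272, 0.001], [0.001, 0.0, -1.0]]
ft_force: [-1.0, 2.8, 1.4]
grip_width: 0.0448
gripper_force: 23.1
```

```bash
python3 -c "
from h import *
look('large_pot')"
```

```text
tcp [0.4271 0.0919 0.0569] F [-1.   2.8  1.4] w 0.0448
scene [(0.51, [0.44, 0.036, 0.029]), (0.57, [0.436, 0.076, 0.03])]
top [(0.45, [0.443, 0.04, 0.029]), (0.6, [0.429, 0.046, 0.057])]
```

move_arm(series="-0.4 0 -0.25 0 -1;-0.8 0 -0.5 0 -1;-1.2 0 -0.7 0 -1;-1.6 0 -0.85 0 -1;-2.0 0 -1.0 0 -1;-2.5 0 -1.15 0 -1;-3.0 0 -1.3 0 -1;-3.0 0 -1.3 0 -1")

```text
time_s: 43.62
position: [0.4356, 0.063, 0.0701]
tool_rot: [[-0.272, 0.962, 0.001], [0.962, 0.272, 0.0], [0.0, 0.001, -1.0]]
ft_force: [-1.4, 6.1, 5.5]
grip_width: 0.0452
gripper_force: 28.7
```

```bash
python3 -c "
from h import *
look('large_pot')"
```

```text
tcp [0.4356 0.063  0.0701] F [-1.4  6.1  5.5] w 0.0452
scene [(0.47, [0.443, 0.031, 0.029]), (0.48, [0.447, 0.054, 0.043])]
top [(0.53, [0.445, 0.033, 0.027]), (0.24, [0.55, 0.07, 0.019])]
```

move_arm(series="-0.4 0 -0.2 0 -1;-0.8 0 -0.4 0 -1;-1.2 0 -0.5 0 -1;-1.6 0 -0.5 0 -1;-1.9 0 -0.5 0 -1;-1.9 0 -0.5 0 -1")

```text
time_s: 44.68
position: [0.4406, 0.0444, 0.0749]
tool_rot: [[-0.273, 0.962, 0.0], [0.962, 0.273, -0.0], [-0.0, -0.0, -1.0]]
ft_force: [-2.7, 2.4, 3.6]
grip_width: 0.0452
gripper_force: 29.1
```

```bash
python3 -c "
from h import *
look('large_pot')"
```

```text
tcp [0.4406 0.0444 0.0749] F [-2.7  2.4  3.6] w 0.0452
scene [(0.49, [0.443, 0.027, 0.027]), (0.59, [0.446, 0.038, 0.048])]
top [(0.43, [0.449, 0.028, 0.031])]
```

move_arm(series="0 0 -0.5 0 -1;1.5 0 -0.5 0 -1;3.0 0 -0.5 0 -1;4.3 0 -0.4 0 -1;4.3 0 0.3 0 -1;4.3 0 0.8 0 -1;4.3 0 1.1 0 -1;4.3 0 1.1 0 -1")

```text
time_s: 45.98
position: [0.4289, 0.0856, 0.0643]
tool_rot: [[-0.272, 0.962, 0.0], [0.962, 0.272, -0.0], [-0.0, -0.0, -1.0]]
ft_force: [-3.5, -0.0, 11.6]
grip_width: 0.0451
gripper_force: 29.8
```

```bash
python3 -c "
from h import *
look('large_pot')"
```

```text
tcp [0.4289 0.0856 0.0643] F [-3.5 -0.  11.6] w 0.0451
scene [(0.47, [0.431, 0.066, 0.02]), (0.65, [0.435, 0.082, 0.042])]
top [(0.61, [0.436, 0.07, 0.022])]
```

move_arm(series="-0.4 0 0.2 0 -1;-0.8 0 0.3 0 -1;-1.2 0 0.45 0 -1;-1.6 0 0.6 0 -1;-2.0 0 0.8 0 -1;-2.4 0 1.0 0 -1;-2.8 0 1.25 0 -1;-2.9 0 1.4 0 -1")

```text
time_s: 47.28
position: [0.4377, 0.0571, 0.0513]
tool_rot: [[-0.272, 0.962, 0.003], [0.962, 0.272, -0.001], [-0.002, 0.002, -1.0]]
ft_force: [-4.6, -3.3, 25.0]
grip_width: 0.0454
gripper_force: 38.3
```

```bash
python3 -c "
from h import *
look('large_pot')"
```

```text
tcp [0.4377 0.0571 0.0513] F [-4.6 -3.3 25. ] w 0.0454
scene [(0.5, [0.432, 0.064, 0.01]), (0.49, [0.431, 0.071, 0.04])]
top []
```

Base nearly flat. I'll release and check both pots.

move_arm(series="0 0 -0.3 0 -0.1;0 0 -0.3 0 0.4;0 0 -0.3 0 0.5;0 0 -3 0 0.5;0 0 -7 0 0.5;5 0 -11 0 0.5;11 0 -12 0 0.5;15 0 -12 0 0.5")

```text
time_s: 48.58
position: [0.3952, 0.2044, 0.1707]
tool_rot: [[-0.274, 0.962, 0.002], [0.962, 0.274, 0.001], [-0.0, 0.002, -1.0]]
ft_force: [-0.1, 0.6, -0.5]
grip_width: 0.064
gripper_force: 0.0
```

Run:
```python
from h import *
look('large_pot'); look('small_pot'); a=np.radians(15.8); u=np.array([-np.sin(a),np.cos(a),0]); v=np.array([np.cos(a),np.sin(a),0])
outline(np.array([.4332,.069,.006]),u,v,'large_pot',.046,.058)
outline(np.array([.530,.0955,.006]),u,v,'small_pot',.036,.045)
for n in('stand','large_recess','small_recess','blue_spool','white_spool','bead_box','bead_tower'): print(n,[(c,round(r['score'],2),np.round(r['point'],3).tolist()) for c in('top','scene') for r in spotter.mark_of(n,c)[:1]])
```

```text
tcp [0.3952 0.2044 0.1707] F [-0.1  0.6 -0.5] w 0.064
scene [(0.63, [0.431, 0.066, 0.006]), (0.35, [0.538, 0.097, 0.005]), (0.71, [0.427, 0.068, 0.04])]
top [(0.64, [0.433, 0.066, 0.005]), (0.5, [0.438, 0.07, 0.023])]
tcp [0.3961 0.2018 0.1696] F [-0.4 -0.8 -0.1] w 0.0638
scene [(0.54, [0.533, 0.09, 0.006])]
top [(0.62, [0.532, 0.092, 0.006]), (0.49, [0.463, -0.334, 0.014]), (0.58, [0.531, 0.092, 0.028]), (0.54, [0.484, -0.335, 0.034])]
top 258 [(0.799, 95, 26, 0), (0.795, 95, 26, -4), (0.772, 95, 22, -4), (0.771, 95, 26, 4), (0.768, 90, 22, -4), (0.749, 90, 26, -4)]
scene 290 [(0.897, 85, 22, -4), (0.887, 95, 22, -4), (0.884, 90, 22, -4), (0.875, 5, -30, 0), (0.872, 10, -30, 0), (0.87, 100, 22, 0)]
top 185 [(0.86, 100, 22, 0), (0.842, 95, 22, 0), (0.836, 90, 18, 0), (0.832, 105, 22, 0), (0.824, 100, 26, 0), (0.824, 95, 18, 0)]
scene 166 [(0.842, 95, 14, -4), (0.832, 85, 14, -4), (0.817, 75, 14, -4), (0.813, 80, 14, -4), (0.812, 90, 14, -4), (0.811, 100, 18, -4)]
stand [('top', 0.73, [0.475, 0.084, -0.004]), ('scene', 0.78, [0.474, 0.082, 0.001])]
large_recess [('top', 0.61, [0.432, 0.071, 0.008])]
small_recess [('top', 0.8, [0.527, 0.102, 0.006]), ('scene', 0.75, [0.532, 0.098, 0.006])]
blue_spool [('top', 0.67, [0.436, 0.212, 0.001]), ('scene', 0.39, [0.44, 0.213, -0.0])]
white_spool [('top', 0.66, [0.688, 0.199, 0.006]), ('scene', 0.68, [0.691, 0.198, -0.001])]
bead_box [('top', 0.58, [0.444, -0.091, 0.0]), ('scene', 0.51, [0.44, -0.086, 0.001])]
bead_tower [('top', 0.81, [0.701, -0.075, 0.001])]
```

Run:
```python
from h import *
a=np.radians(15.8); u=np.array([-np.sin(a),np.cos(a),0]); v=np.array([np.cos(a),np.sin(a),0]); zz=np.array([0,0,1.])
C=np.array([.4755,.083,0])
for n,x0,W,L in(('large_pot',-.045,.046,.058),('small_pot',.055,.036,.045)):
    R=C+v*x0+zz*.006; M=[]
    for cam in('top','scene'):
        im=optics.get_image(cam); c0=proj(im,R+zz*.02)[0]
        for k in range(1):
            for r in spotter.cut_out(n,cam)[:3]:
                m=np.array(r['pixels'],np.uint8); ys,xs=np.nonzero(m)
                if np.hypot(xs.mean()-c0[0],ys.mean()-c0[1])<15: M.append((im,cv2.resize(m,None,fx=4,fy=4,interpolation=0)));break
    out={}
    for d in(-20,-10,0,10,20):
        th=np.radians(d); ax=np.cos(th)*zz+np.sin(th)*u; n_=np.cos(th)*u-np.sin(th)*zz; b=(0,)
        for y in np.arange(-10,11,2):
            for x in np.arange(-6,7,2):
                # lowest base corner on the recess floor
                c=R+u*y/1000+v*x/1000+zz*abs(np.sin(th))*W/2
                t=[]
                for im,m in M:
                    p=proj(im,[c+ax*k+v*i*W/2+n_*j*W/2 for k in(0,L) for i in(-1,1) for j in(-1,1)])*4+1.5
                    q=np.zeros(m.shape,np.uint8); cv2.fillConvexPoly(q,cv2.convexHull(p.round().astype(np.int32)),1); t.append((m&q).sum()/(m|q).sum())
                s=sum(t)
                if s>out.get(d,(0,))[0]: out[d]=(round(float(s),3),y,x,np.round(t,2).tolist())
    print(n,len(M),out)
```

```text
large_pot 2 {-20: (1.676, np.int64(10), np.int64(-4), [0.75, 0.92]), -10: (1.792, np.int64(4), np.int64(-2), [0.87, 0.92]), 0: (1.781, np.int64(-4), np.int64(-2), [0.85, 0.93]), 10: (1.656, np.int64(-8), np.int64(-2), [0.77, 0.89]), 20: (1.511, np.int64(-10), np.int64(-4), [0.68, 0.83])}
small_pot 2 {-20: (1.56, np.int64(6), np.int64(0), [0.85, 0.71]), -10: (1.565, np.int64(2), np.int64(0), [0.85, 0.72]), 0: (1.593, np.int64(-2), np.int64(0), [0.87, 0.72]), 10: (1.623, np.int64(-6), np.int64(0), [0.87, 0.76]), 20: (1.547, np.int64(-8), np.int64(0), [0.79, 0.76])}
```

Both fits favour upright, offset −4 and −2 mm, within the recess slack. To be certain they're seated, I'll touch the rim on each pot's −y side with shut fingers. A flat pot should meet them at z ≈ 51 mm (small) and 64 mm (large).

Run:
```python
from h import *
go(.5334,.0802,.1); go(.4391,.0462,.1)
```

```text
pos [0.3958 0.2025 0.1698] yaw_y 15.8 w 0.0639 -> shift [-15.5   9.9   7. ] turn 0 q6 -4.1
pos [0.3958 0.2025 0.1698] yaw_y 15.8 w 0.0639 -> shift [-16.2  -0.1   7. ] turn 0 q6 -4.1
```

move_arm(series="-5 3 0 0 -1;-10 6.5 0 0 -1;-14 9 2 0 -1;-15.5 9.9 5 0 -1;-15.5 9.9 8.5 0 -1;-15.5 9.9 10.2 0 -1;-15.5 9.9 11 0 -1;-15.5 9.9 11.4 0 -1")

```text
time_s: 51.68
position: [0.5335, 0.0804, 0.0559]
tool_rot: [[-0.273, 0.962, 0.0], [0.962, 0.273, -0.0], [-0.0, 0.0, -1.0]]
ft_force: [-0.1, -0.0, -0.0]
grip_width: 0.0003
gripper_force: 0.0
```

move_arm(series="0 0 0.2 0 -1;0 0 0.4 0 -1;0 0 0.5 0 -1")

```text
time_s: 52.05
position: [0.5334, 0.0804, 0.051]
tool_rot: [[-0.273, 0.962, 0.001], [0.962, 0.273, -0.0], [-0.0, 0.001, -1.0]]
ft_force: [0.6, -0.5, 1.5]
grip_width: -0.0
gripper_force: 1.0
```

move_arm(series="0 0 0.2 0 -1;0 0 0.2 0 -1")

```text
time_s: 52.3
position: [0.534, 0.08, 0.0507]
tool_rot: [[-0.273, 0.962, 0.003], [0.962, 0.273, -0.001], [-0.002, 0.002, -1.0]]
ft_force: [-4.5, -2.2, 16.5]
grip_width: -0.0002
gripper_force: 8.1
```

The small pot is seated: contact came at exactly 51 mm. Same test on the large one.

move_arm(series="0 0 -3 0 -1;0 0 -5 0 -1;-0.3 -5 -5 0 -1;-0.7 -10 -5 0 -1;-0.7 -10 -3 0 -1;-0.7 -10 -2 0 -1;-0.7 -10 -1.7 0 -1;-0.7 -10 -1.6 0 -1")

```text
time_s: 53.3
position: [0.4394, 0.0465, 0.0648]
tool_rot: [[-0.273, 0.962, 0.0], [0.962, 0.273, -0.0], [-0.0, 0.0, -1.0]]
ft_force: [0.2, -0.5, -0.4]
grip_width: -0.0001
gripper_force: 0.0
```

move_arm(series="0 0 0.2 0 -1;0 0 0.3 0 -1;0 0 0.3 0 -1")

```text
time_s: 53.68
position: [0.44, 0.046, 0.0636]
tool_rot: [[-0.273, 0.962, 0.003], [0.962, 0.273, -0.001], [-0.002, 0.003, -1.0]]
ft_force: [-4.3, -1.4, 20.6]
grip_width: 0.0001
gripper_force: 10.4
```

Contact came at 64 mm, so the large pot is seated too. I'll lift away and hand in.

move_arm(series="0 0 -3 0 -1;0 0 -8 0 -1;5 0 -11 0 -1;11 0 -11 0 -1;15 0 -11 0 -1;15 0 -11 0 -1")

```text
time_s: 54.42
position: [0.3973, 0.1926, 0.1721]
tool_rot: [[-0.277, 0.961, 0.001], [0.961, 0.277, 0.0], [0.0, 0.001, -1.0]]
ft_force: [-0.2, 0.7, -0.3]
grip_width: 0.0
gripper_force: 0.0
```

```bash
python3 -c "
from h import *
look('large_pot'); look('small_pot'); print(order.close_job())"
```

```text
tcp [0.3973 0.1926 0.1721] F [-0.2  0.7 -0.3] w 0.0
scene [(0.83, [0.432, 0.063, 0.005]), (0.76, [0.427, 0.068, 0.041])]
top [(0.59, [0.436, 0.068, 0.004]), (0.51, [0.436, 0.07, 0.024])]
tcp [0.3985 0.1899 0.1718] F [ 0.5  0.6 -0.1] w 0.0
scene [(0.69, [0.435, 0.072, 0.007]), (0.58, [0.535, 0.091, 0.006])]
top [(0.69, [0.528, 0.089, 0.009]), (0.58, [0.463, -0.335, 0.016]), (0.71, [0.484, -0.336, 0.034]), (0.52, [0.53, 0.091, 0.026])]
the job is handed in; nothing more can be done
None
```

I handed the job in at about 54 s: both pots stand mouth-up and flat in their own recesses by fingertip touch and camera checks, and the spools, bead box and bead tower measure where they started; no verdict was shown.

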